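# Switch on the steamer hotplate at its guarded switch

## Task

The wooden spatula has been left lying across the switch guard of the steamer's control box: stand it in the white utensil cup, handle end down and blade up, and let go. Then lift the guard all the way open, flip the toggle switch beneath it fully over to the side of the little round pilot lamp, and lower the guard shut again gently, keeping hold of it on the way down rather than letting it slam. Leave the cup upright and the other things on the table where they are.

Things in the scene. Friction and masses are not known exactly. Their poses are not given: they have to be found in the camera images.
- control_box: Fixed aluminium box, 190 (x) x 220 (y) x 60 mm high, heights from the table; its place and yaw vary. Origin at the centre of its underside; its -x side (vent slots) faces the robot. On its flat top: a grey guard in the middle and, outside the guard near the +y edge (at 78 mm y), a flat round pilot lamp (18 mm across, 11 mm high).
- guard (a joint): Angle of the guard (rad): 0 shut, grows as its front edge (robot side) is lifted, 1.92 is its stop fully open, leaning back past upright. No spring, slightly damped: unheld it falls shut from angles below about 0.9 and falls open to the stop from angles above about 1.1. Let fall shut from more than about 8 degrees it slams (over 6 rad/s). It weighs 80 g.
- guard_hinge (a point): Middle of the hinge line, along the box's y, 45 mm towards +x from the box's centre, 60 mm above the table; axes as the box's. The guard is a grey plastic cover like an upturned tray: 90 mm (x, from hinge to front) x 84 mm (y), 42 mm high, walls 4 mm, no rear wall; on top two ribs 7 mm wide, 10 mm high, run front to back at y = +-32 mm.
- guard_tab (a point): Grip point on the guard's lifting tab, a bar 12 mm wide (y) x 12 mm high that sticks out 32 mm from the middle of the guard's front wall; this point is on its centre line, 20 mm out from that wall. Shut, it lies 110 mm towards -x and 30 mm above the hinge line; it turns with the guard about y. Pinched across y, the tab can swivel between the fingers.
- switch (a joint): Angle of the toggle lever (rad): starts between 0 (leaning 0.45 rad towards the box's -y) and 0.12; must reach its other stop at 0.90 (leaning 0.45 rad towards +y, the pilot lamp). It stays where it is left; pushing at its tip takes about 1.5 N.
- switch_tip (a point): Centre of the 12 mm ball ending the steel toggle lever, 27 mm from its pivot; lever 9 mm thick. The pivot is on the box top, 15 mm towards -x from the box's centre, y = 0, 60 mm above the table; the lever swings sideways, in the box's y-z plane. The shut guard covers it; with the guard open the box top around it is clear.
- spatula: Loose wooden spatula, 270 mm long, about 60 g. Origin at its underside, midway along (2 mm from its centre of mass); x towards the blade, z up as it lies. Handle 16 x 16 mm from x = -135 to +60; blade 40 mm wide, 7 thick, from +60 to +135, mid-height at z = 8 mm. It starts across the guard's ribs, blade to the box's +y, underside 112 mm above the table, 10 mm above the guard's flat top.
- spatula_butt (a point): Middle of the spatula's handle end face (x = -135 mm), which goes down into the cup.
- cup: Loose white ceramic utensil cup, straight round, outside diameter 70 mm, inside 62 mm, 110 mm high, floor 6 mm thick, 0.6 kg. Origin at the centre of its underside. Stands to the left or right of the box.
- jar: Bystander: closed glass jar with a steel lid, 76 mm across, 115 mm high. It stands on the side of the box where the cup does not. Origin at the centre of its underside.
- timer: Bystander: small white box-shaped timer, 35 x 60 x 45 mm, beyond the box on the left. Origin at the centre of its underside.
- bowl: Bystander: steel bowl, 110 mm across, 50 mm high, beyond the box on the right. Origin at the centre of its underside.
There are look-alikes about, which are no part of the job. Leave any orange look-alike of the cup alone.

How it is judged (in metres and radians):
On the way, in this order (a step that is already met when the one before it is completed fails the run):
1. the spatula stands in the cup, handle end down, let go (angle between spatula's own x axis and vertical below 0.6 rad and horizontal distance between spatula_butt and cup below 0.033 m and z of spatula_butt in the frame of cup below 0.03 m and contact force between the fingers and spatula below 0.1 N), for 0.2 s.
2. the guard is lifted open (over 1.4 rad) (value of joint guard above 1.4 rad), for 0.1 s.
3. the switch is flipped fully over (over 0.75 rad) with the guard open (value of joint switch above 0.75 rad and value of joint guard above 0.9 rad), for 0.1 s.
4. the guard is shut again (value of joint guard below 0.06 rad), for 0.1 s.
At the end, for the whole second after the job is handed in: The guard is shut (under 0.06 rad) with the switch flipped over beneath it (over 0.75 of 0.90 rad), and the spatula stands at rest in the upright cup, blade up (leaning under 0.6 rad), its handle end within 30 mm of the level of the cup's underside (value of joint guard below 0.06 rad and value of joint switch above 0.75 rad and angle between spatula's own x axis and vertical below 0.6 rad and horizontal distance between spatula_butt and cup below 0.033 m and z of spatula_butt in the frame of cup below 0.03 m and linear speed of spatula below 0.05 m/s and angle between cup's own z axis and vertical below 0.1 rad); the robot touches nothing.
It fails at once if the guard slams shut (closing faster than 6 rad/s near the box) (velocity of joint guard below -6 rad/s and value of joint guard below 0.6 rad).
It fails at once if the cup is tipped over (angle between cup's own z axis and vertical above 0.6 rad).
It fails at once if a bystander (jar, timer or bowl) is pushed more than 30 mm (distance of any of jar, timer, bowl from where it was at the start of the episode above 0.03 m).
It also fails if it takes over 72 s, if anything falls off the work surface, if the arm or the gripper's body presses on something with over 40 N, if the wrist force passes 120 N, or if a joint passes its speed limit or range.

## Robot

A 6-joint arm with a two-finger parallel gripper is mounted at the origin on the work surface. World frame = base frame: x ahead of the robot, y to its left, z up, the work surface at z = 0. Lengths are in mm, angles in rad, forces in N, time in s.
With the tool pointing down it reaches from about 350 to 850 mm from the base axis. Payload 8.1 kg.
Tool frame: the origin (TCP) lies at the centre of the arm's flange, where the gripper is bolted on; the fingertips stand 186 mm ahead of it and the grasp point (between the pads) lies 167 mm ahead of it; x points along the fingers, y is the direction in which the jaws open and shut, and the axes are right-handed (so a half turn about x gives the same grasp; the last joint's range is limited). The gripper opens to 93 mm and grips with 3 to 60 N. Pads are 15 mm wide; open, the fingers measure 128 mm over their backs; the gripper's body (75 mm by 188 mm) begins 65 mm behind the grasp point.
Start: joints at [1.182, 0.13, 1.488, -0, 1.523, -0.085], TCP at [179.468, 572.537, 404.735] pointing down, gripper open.
Joint ranges: [-2.96, 2.96], [-0.89, 2.26], [0.02, 2.5], [-1.34, 4.48], [0, 2.73], [-2.66, 2.66]. Speed limits (rad/s): [2.39, 2.39, 2.79, 3.14, 3.14, 3.14].

## Interface

Orientations are given as a rotation vector (axis times angle).
In Python, from workcell import r gives the robot as it stands.
- The arm moves only by the tool move_arm, never from a script. Its argument "series" is a list of rows, each an object with "dp": the shift along the tool's x, y, z in m, a list of three; "angular": the turn, a rotation vector about the tool's x, y, z in rad, a list of three; "grip": the opening, from -1 (shut) to 1 (fully open), so that 0 is half open. In form: [{"dp": [tx, ty, tz], "angular": [ax, ay, az], "grip": grip}, ...]. A call has 1 to 8 rows; each row is the pose to reach, as a shift and turn from the pose commanded when the call began, along the tool's axes at that moment; what a row does not reach only later rows make up. A row lasts 1/8 s, in which the tool goes at most 62.5 mm and 10.7 degrees, less where a joint would pass 70% of its speed; a pose out of reach is approached as far as the arm can. A call with a gripper value outside its range is refused whole. The fingers move at their own pace and stop on an object; "force" is the grip in N (left out, the last holds). Time passes only in rows, so rows that repeat a pose let the fingers close. It gives the time, the measured TCP pose, the force and the opening at its end, in the units of the state.
- r.get_obs(): the state, without advancing time (a new reading comes with each control period).
- r.snapshot(name): name is "side" or "top" or "wrist"; returns the picture (480x640x3 uint8, blue, green, red); there is no depth.
- r.calibration(name): a dict with "intrinsics" (3x3 intrinsics, pixels), "extrinsics" (4x4, takes a point from camera to world coordinates). Camera axes: x right, y down, z forward; pixel columns grow to the right and rows downward; lengths in mm; the calibration is good to about 2 mm. A picture is of the moment at which its call begins: read the wrist's pose just before it. calibration takes no time and is no camera call; for the wrist camera it gives the pose at the moment of the call.
- r.close_job(): hands the job in, once; it reports no verdict.
Trained networks look in the newest picture that a camera, given by its name, has taken for a name from the list of things; names that differ only in an ending like _2 or _b are one class to them, and where a whole thing is asked for, a point or a joint stands for the part that bears it (a point fixed in the world has none). Each returns a list of dicts, best first, with "confidence" (0 to 1); they miss things now and then, are a little off and sometimes report something else, mostly with a low value. They report only what shows in the picture. A call takes as long as a camera call. They do not tell look-alikes from the thing itself.
- r.spot_in(camera, label): "extent" ([left, top, width, height] in pixels, round what is visible of it).
- r.pinpoint(camera, label): "location" ([column, row] in pixels: a listed point, or the origin of a listed thing).
The state is a dict: "time_s": time; "joint_pos": joint angles; "qd": joint speeds; "joint_efforts": joint torques, N m; "eef_pos": TCP position; "ee_rot": TCP orientation; "ft_force": force on the tool from outside, world axes, zero at the start; "wrist_torque": the same for the moment, N m; "finger_gap": opening from 0.0 (shut) to 1.0 (fully open).
Only numpy, scipy, OpenCV 4.12 (cv2) and the standard library are available. Lean on these libraries where they do the work, as an engineer would, in place of code of your own. Each camera call takes 0.05 s, during which the arm holds its last target. There are 200 camera calls.

## Working session

There is one attempt and no reset: what is moved stays moved. The work goes in short steps, Python scripts to look and compute and a tool call to move; the robot and the scene stay as the last step left them, time stands still between calls to the robot, and variables do not carry over. Pictures are saved under pics/ and viewed, about 8 in all and at most 12, crops included, and the job is handed in when it is done.

Besides the shell and the picture viewer there is one more tool, called after "Request:" by a JSON object that holds its "api" and its "payload", one argument or row to a line. move_arm: Moves the arm, as the interface text tells. Its arguments: {"type":"object","properties":{"series":{"type":"array"},"force":{"type":"number"}},"required":["series"]}

```bash
ls; mkdir -p pics
cat > h.py <<'E'
import numpy as np, cv2
from scipy.spatial.transform import Rotation as R
from workcell import r
def ray(cam,px):
    c=r.calibration(cam);K=np.array(c["intrinsics"]);E=np.array(c["extrinsics"])
    d=E[:3,:3]@np.linalg.solve(K,[px[0],px[1],1.]);return E[:3,3],d
def atz(cam,px,z):
    o,d=ray(cam,px);return o+d*(z-o[2])/d[2]
def proj(cam,p):
    c=r.calibration(cam);K=np.array(c["intrinsics"]);E=np.array(c["extrinsics"])
    q=K@(E[:3,:3].T@(np.array(p,float)-E[:3,3]));return q[:2]/q[2]
E
python3 - <<'E'
from h import *
o=r.get_obs();print({k:np.round(v,3) for k,v in o.items()})
for cam in("top","side"):
    im=r.snapshot(cam);cv2.imwrite(f"pics/{cam}0.png",im)
    print(cam,np.round(r.calibration(cam)["extrinsics"],2).tolist())
    for n in["control_box","cup","jar","spatula","spatula_butt","guard_hinge","guard_tab","timer","bowl"]:
        for d in r.pinpoint(cam,n)[:3]:print(n,np.round(d["location"],1),round(d["confidence"],2))
E
```

```text
pics
{'time_s': np.float64(0.0), 'joint_pos': array([ 1.182,  0.131,  1.489, -0.   ,  1.523, -0.085]), 'qd': array([-0.001, -0.   , -0.   , -0.001, -0.001, -0.001]), 'joint_efforts': array([ 1.0000e-03, -5.5984e+01, -4.9177e+01,  7.7000e-02,  3.5000e-02,
       -0.0000e+00]), 'eef_pos': array([179.399, 572.302, 403.691]), 'ee_rot': array([ 0.237,  1.558, -0.24 ]), 'ft_force': array([-0.085, -0.087,  0.332]), 'wrist_torque': array([-0.025, -0.002,  0.012]), 'finger_gap': np.float64(1.001)}
top [[-0.01, -1.0, 0.09, 435.18], [-1.0, 0.01, 0.02, -54.53], [-0.02, -0.09, -1.0, 934.9], [0.0, 0.0, 0.0, 1.0]]
control_box [294. 215.] 0.66
cup [520.2 271.7] 0.98
cup [457.6 258.2] 0.75
cup [499.4 223. ] 0.75
jar [170.  268.3] 0.74
jar [289.5 208.3] 0.5
spatula [285.1 210.3] 0.95
spatula_butt [364.2 214.3] 0.91
guard_hinge [290.3 187.3] 0.79
guard_tab [290.7 244.7] 0.82
timer [197.1 179.2] 0.88
bowl [424.7 167.5] 0.7
side [[0.72, -0.4, 0.57, -73.39], [-0.7, -0.39, 0.6, -665.84], [-0.02, -0.83, -0.56, 677.74], [0.0, 0.0, 0.0, 1.0]]
control_box [311.8 249.9] 0.77
cup [437.8 378.9] 0.94
cup [449.4 340.5] 0.91
cup [387.1 336.1] 0.86
jar [220.4 225.7] 0.84
spatula [307.4 209.7] 0.87
spatula_butt [340.9 236.4] 0.8
guard_hinge [325.2 221.6] 0.86
guard_tab [293.  228.9] 0.85
timer [280.5 207.7] 0.69
bowl [424.4 281.8] 0.91
```

Run:
```python
from h import *
for cam,P in dict(top=dict(box=((294,215),0),c1=((520,272),0),c2=((457.6,258.2),0),c3=((499.4,223),0),jar=((170,268),0),butt=((364.2,214.3),120),spat=((285.1,210.3),112),hinge=((290.3,187.3),60),tab=((290.7,244.7),90)),
 side=dict(box=((311.8,249.9),0),c1=((437.8,378.9),0),c2=((449.4,340.5),0),c3=((387.1,336.1),0),jar=((220.4,225.7),0),butt=((340.9,236.4),120),spat=((307.4,209.7),112),hinge=((325.2,221.6),60),tab=((293,228.9),90))).items():
    for n,(p,z) in P.items():print(cam,n,np.round(atz(cam,p,z),0))
a=cv2.imread("pics/top0.png");b=cv2.imread("pics/side0.png")
cv2.imwrite("pics/both.png",np.vstack([a[100:340,100:580],b[150:430,160:640]]))
```

```text
top box [564.  30.   0.]
top c1 [ 441. -425.    0.]
top c2 [ 471. -301.    0.]
top c3 [ 541. -389.    0.]
top jar [458. 286.   0.]
top butt [ 547. -107.  120.]
top spat [558.  36. 112.]
top hinge [610.  32.  60.]
top tab [496.  29.  90.]
side box [560.  24.   0.]
side c1 [ 445. -422.    0.]
side c2 [ 539. -387.    0.]
side c3 [ 463. -293.    0.]
side jar [464. 286.   0.]
side butt [ 526. -107.  120.]
side spat [562.  36. 112.]
side hinge [611.  26.  60.]
side tab [503.  25.  90.]
```

View pics/both.png

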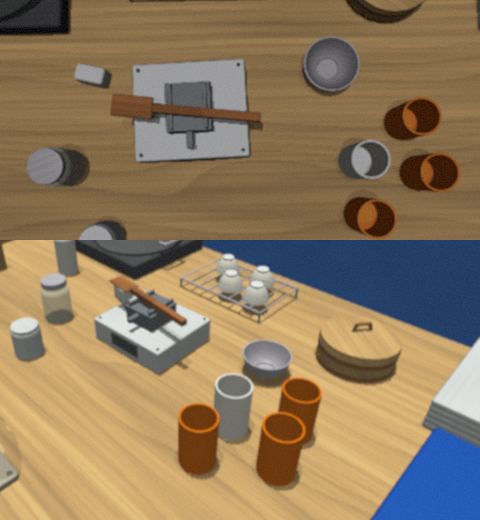

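White cup: top pixel (468,260), side about (387,336); both views put it near (467,-297). Three orange look-alikes stand around it, at top (520,272), (499,223) and (475,318). The spatula lies across the guard with its blade towards +y. I'll go above the box for a closer wrist look.

```bash
cat >> h.py <<'E'
np.set_printoptions(suppress=True)
def pose():
    o=r.get_obs();return np.array(o["eef_pos"]),R.from_rotvec(o["ee_rot"])
def frame(a,y):
    a=np.array(a,float);a/=np.linalg.norm(a);y=np.array(y,float);y-=a*(a@y);y/=np.linalg.norm(y)
    return R.from_matrix(np.c_[a,y,np.cross(a,y)])
def delta(p,Rt,grasp=True):
    """numbers for a move; p is grasp point (or TCP) in mm"""
    p0,R0=pose();p=np.array(p,float)
    if grasp:p=p-167*Rt.as_matrix()[:,0]
    print("TCP target",np.round(p),"dp",np.round(R0.inv().apply(p-p0)/1000,3),"ang",np.round((R0.inv()*Rt).as_rotvec(),3))
E
python3 - <<'E'
from h import *
p,Q=pose();print(np.round(Q.as_matrix(),2))
c=r.calibration("wrist");print(np.round(c["extrinsics"],2),np.round(c["intrinsics"]))
for s in(1,-1):
  for x in(500,540): delta([x,30,420],frame([0,0,-1],[s,0,0]),False)
E
```

```text
[[ 0.    0.3   0.95]
 [-0.    0.95 -0.3 ]
 [-1.   -0.    0.  ]]
[[  0.3    0.91   0.27 104.04]
 [  0.95  -0.29  -0.08 596.38]
 [  0.     0.28  -0.96 384.62]
 [  0.     0.     0.     1.  ]] [[343.   0. 318.]
 [  0. 343. 235.]
 [  0.   0.   1.]]
TCP target [500.  30. 420.] dp [-0.015 -0.422  0.468] ang [1.267 0.    0.   ]
TCP target [540.  30. 420.] dp [-0.015 -0.41   0.506] ang [1.267 0.    0.   ]
TCP target [500.  30. 420.] dp [-0.015 -0.422  0.468] ang [-1.875 -0.     0.   ]
TCP target [540.  30. 420.] dp [-0.015 -0.41   0.506] ang [-1.875 -0.     0.   ]
```

Request:
{"api": "move_arm", "payload": {
  "series": [
    {"dp": [-0.015,-0.41,0.49],"angular": [-1.2,0,0],"grip": 1},
    {"dp": [-0.015,-0.41,0.49],"angular": [-1.2,0,0],"grip": 1},
    {"dp": [-0.015,-0.41,0.49],"angular": [-1.2,0,0],"grip": 1},
    {"dp": [-0.015,-0.41,0.49],"angular": [-1.2,0,0],"grip": 1},
    {"dp": [-0.015,-0.41,0.49],"angular": [-1.2,0,0],"grip": 1},
    {"dp": [-0.015,-0.41,0.49],"angular": [-1.2,0,0],"grip": 1},
    {"dp": [-0.015,-0.41,0.49],"angular": [-1.2,0,0],"grip": 1},
    {"dp": [-0.015,-0.41,0.49],"angular": [-1.2,0,0],"grip": 1}
  ],
  "force": 40
}}

```text
time_s: 2.0
eef_pos: [428.6, 185.8, 416.0]
ee_rot: [-0.702, 1.453, 0.702]
ft_force: [-0.1, -0.0, -0.0]
finger_gap: 1.001
```

Run:
```python
from h import *
p,Q=pose();print(np.round(p),np.round(r.get_obs()["joint_pos"],2))
delta([535,30,460],frame([0,0,-1],[-1,0,0]),False)
```

```text
[429. 186. 416.] [ 0.3  -0.24  1.83  0.    1.56 -2.17]
TCP target [535.  30. 460.] dp [-0.044 -0.18  -0.056] ang [-0.671  0.001  0.001]
```

Run:
```python
from h import *
delta([535,40,440],frame([0,0,-1],[1,0,0]),False)
```

```text
TCP target [535.  40. 440.] dp [-0.024 -0.174 -0.048] ang [ 2.471  0.001 -0.001]
```

Request:
{"api": "move_arm", "payload": {
  "series": [
    {"dp": [-0.024,-0.174,-0.048],"angular": [1.4,0,0],"grip": 1},
    {"dp": [-0.024,-0.174,-0.048],"angular": [1.4,0,0],"grip": 1},
    {"dp": [-0.024,-0.174,-0.048],"angular": [1.4,0,0],"grip": 1},
    {"dp": [-0.024,-0.174,-0.048],"angular": [1.4,0,0],"grip": 1},
    {"dp": [-0.024,-0.174,-0.048],"angular": [1.4,0,0],"grip": 1},
    {"dp": [-0.024,-0.174,-0.048],"angular": [1.4,0,0],"grip": 1},
    {"dp": [-0.024,-0.174,-0.048],"angular": [1.4,0,0],"grip": 1},
    {"dp": [-0.024,-0.174,-0.048],"angular": [1.4,0,0],"grip": 1}
  ]
}}

```text
time_s: 3.0
eef_pos: [534.0, 41.1, 439.7]
ee_rot: [0.398, 1.534, -0.398]
ft_force: [-0.2, 0.9, 0.9]
finger_gap: 0.999
```

Request:
{"api": "move_arm", "payload": {
  "series": [
    {"dp": [0,0,0],"angular": [1.07,0,0],"grip": 1},
    {"dp": [0,0,0],"angular": [1.07,0,0],"grip": 1},
    {"dp": [0,0,0],"angular": [1.07,0,0],"grip": 1},
    {"dp": [0,0,0],"angular": [1.07,0,0],"grip": 1},
    {"dp": [0,0,0],"angular": [1.07,0,0],"grip": 1},
    {"dp": [0,0,0],"angular": [1.07,0,0],"grip": 1},
    {"dp": [0,0,0],"angular": [1.07,0,0],"grip": 1}
  ]
}}

```text
time_s: 3.88
eef_pos: [534.0, 41.1, 439.7]
ee_rot: [1.211, 1.208, -1.211]
ft_force: [-0.8, 0.3, -0.3]
finger_gap: 0.996
```

Run:
```python
from h import *
p,Q=pose();print(np.round(p),np.round(r.get_obs()["joint_pos"],2),np.round(Q.as_matrix(),2).tolist())
im=r.snapshot("wrist");cv2.imwrite("pics/w1.png",im)
for n,z in(("control_box",0),("spatula",112),("spatula_butt",120),("guard_hinge",60),("guard_tab",90)):
    for d in r.pinpoint("wrist",n)[:1]:print(n,np.round(d["location"]),round(d["confidence"],2),np.round(atz("wrist",d["location"],z)))
```

```text
[534.  41. 440.] [-0.02 -0.06  1.62 -0.    1.58 -0.02] [[0.0, 1.0, -0.0], [-0.0, -0.0, -1.0], [-1.0, 0.0, 0.0]]
control_box [346. 207.] 0.82 [569.  33.   0.]
spatula [340. 232.] 0.65 [555.  32. 112.]
spatula_butt [325. 363.] 0.94 [ 542. -105.  120.]
guard_hinge [393. 220.] 0.85 [616.  31.  60.]
guard_tab [286. 232.] 0.75 [503.  26.  90.]
```

View pics/w1.png

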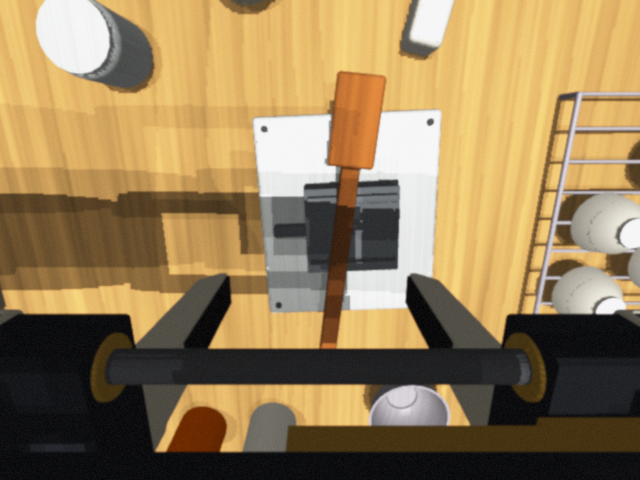

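The picture shows the spatula axis from the blade end (360,73) through the neck (351,168) to (329,347). The box corners are (255,117), (440,111), (271,312) and (433,307), and the tab is at (275–306,230).

Run:
```python
from h import *
for n,p,z in(("bladeend",(360,73),120),("neck",(351,168),122),("mid",(340.5,240),128),("but",(329,346),128)):print(n,np.round(atz("wrist",p,z),1))
C=np.array([atz("wrist",p,60) for p in((255,117),(440,111),(433,307),(271,312))]);print(np.round(C,1))
c=C.mean(0);ya=(C[0]-C[3]+C[1]-C[2])/2;xa=(C[1]-C[0]+C[2]-C[3])/2
print("box",np.round(c,1),np.linalg.norm(xa),np.linalg.norm(ya),np.arctan2(xa[1],xa[0]),np.arctan2(-ya[0],ya[1]))
print(np.round(atz("wrist",(275,231),94),1))
# white cup rim in top view
a=cv2.imread("pics/top0.png");hsv=cv2.cvtColor(a,cv2.COLOR_BGR2HSV)
m=((hsv[...,1]<45)&(hsv[...,2]>90)).astype(np.uint8);m[:, :430]=0;m[:225]=0;m[300:]=0;m[:,510:]=0
n,l,s,ce=cv2.connectedComponentsWithStats(m);i=1+s[1:,4].argmax();print(s[i],ce[i])
x,y,w,h,_=s[i]
crop=cv2.resize(a[220:300,420:540],None,fx=5,fy=5,interpolation=cv2.INTER_CUBIC);cv2.imwrite("pics/cup.png",crop)
for cx,cy in((467,-297),(471,-301)):
  print(np.round(proj("top",[cx,cy,110]),1),[np.round((proj("top",np.array([cx,cy,110])+35*np.array(d)))-proj("top",[cx,cy,110]),1) for d in([1,0,0],[0,1,0])],np.round(proj("top",[cx,cy,0]),1))
```

```text
bladeend [568.1 166.8 120. ]
neck [562.6  92.1 122. ]
mid [554.3  29.4 128. ]
but [544.8 -79.6 128. ]
[[471.9 136.3  60. ]
 [655.2 141.6  60. ]
 [668.4 -74.   60. ]
 [479.  -80.   60. ]]
box [568.6  31.   60. ] 186.39530908331827 216.21723350227686 0.030363359668946457 0.04684980001267286
[491.8  28.2  94. ]
[451 240  40  39 707] [465.84016973 259.48373409]
[471.5 257.7] [array([ -0.8, -19.5]), array([-19.7,   0.3])] [455.5 260. ]
[473.6 255.5] [array([ -0.8, -19.5]), array([-19.7,   0.3])] [457.4 258. ]
```

View pics/cup.png

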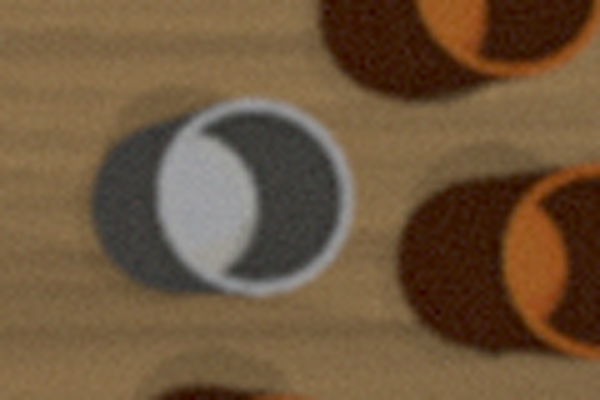

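The enlarged crop confirms the white cup, with its rim centre at top (471.0,259.4), so the cup stands at about (464,-296). The orange ones are clear of it.

```bash
cat >> h.py <<'E'
s=np.array([.0942,.9956,0]);So=np.array([555.3,32.4,112]);z=np.array([0,0,1.])
cup=np.array([464,-296,0.])
def grasp(t=np.radians(35)):return frame(-np.sin(t)*s-np.cos(t)*z,[s[1],-s[0],0])
E
python3 - <<'E'
from h import *
G=grasp();a=G.as_matrix()[:,0];g=So+50*s+[0,0,13];print(g,a)
delta(g-80*a,G);print("then advance .08")
E
```

```text
[560.01  82.18 125.  ] [-0.05403007 -0.57104396 -0.81913951]
TCP target [573. 223. 327.] dp [ 0.112  0.039 -0.182] ang [ 0.09  -0.61  -0.028]
then advance .08
```

Request:
{"api": "move_arm", "payload": {
  "series": [
    {"dp": [0.112,0.039,-0.182],"angular": [0.09,-0.61,-0.028],"grip": 1},
    {"dp": [0.112,0.039,-0.182],"angular": [0.09,-0.61,-0.028],"grip": 1},
    {"dp": [0.112,0.039,-0.182],"angular": [0.09,-0.61,-0.028],"grip": 1},
    {"dp": [0.112,0.039,-0.182],"angular": [0.09,-0.61,-0.028],"grip": 1},
    {"dp": [0.112,0.039,-0.182],"angular": [0.09,-0.61,-0.028],"grip": 1},
    {"dp": [0.112,0.039,-0.182],"angular": [0.09,-0.61,-0.028],"grip": 1}
  ]
}}

```text
time_s: 4.92
eef_pos: [573.8, 222.5, 328.3]
ee_rot: [0.795, 0.721, -1.523]
ft_force: [-0.0, -0.4, -0.2]
finger_gap: 1.003
```

Run:
```python
from h import *
G=grasp();a=G.as_matrix()[:,0];g=So+50*s+[0,0,13]
delta(g,G);im=r.snapshot("wrist");cv2.imwrite("pics/w2.png",im)
for k in(50,60,135):print(k,np.round(proj("wrist",So+k*s+[0,0,12])))
```

```text
TCP target [569. 178. 262.] dp [ 0.08  -0.    -0.001] ang [-0.001 -0.001  0.   ]
50 [317. 248.]
60 [317. 239.]
135 [316. 149.]
```

View pics/w2.png

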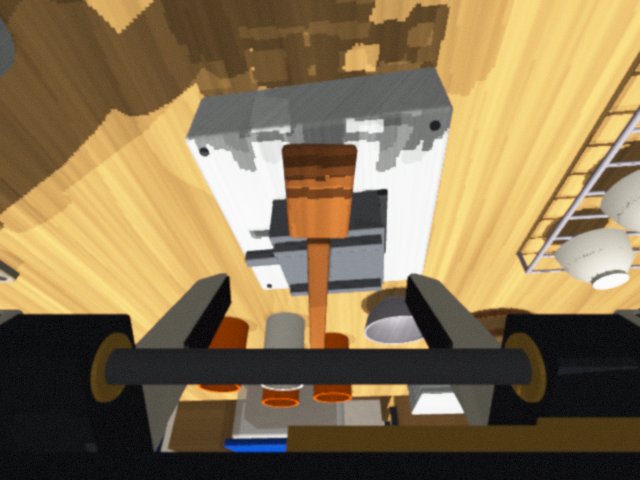

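The neck shows at (318,238) and the blade end at row 147, against predictions of (317,239) and 149. The fit is good, so I'll advance and grip.

Request:
{"api": "move_arm", "payload": {
  "series": [
    {"dp": [0.04,0,0],"angular": [0,0,0],"grip": 1},
    {"dp": [0.08,0,0],"angular": [0,0,0],"grip": 1},
    {"dp": [0.08,0,0],"angular": [0,0,0],"grip": 1},
    {"dp": [0.08,0,0],"angular": [0,0,0],"grip": -1},
    {"dp": [0.08,0,0],"angular": [0,0,0],"grip": -1},
    {"dp": [0.08,0,0],"angular": [0,0,0],"grip": -1},
    {"dp": [0.08,0,0],"angular": [0,0,0],"grip": -1},
    {"dp": [0.08,0,0],"angular": [0,0,0],"grip": -1}
  ],
  "force": 40
}}

```text
time_s: 5.98
eef_pos: [569.3, 177.3, 262.7]
ee_rot: [0.795, 0.721, -1.523]
ft_force: [2.4, 1.8, 2.9]
finger_gap: 0.514
```

Run:
```python
from h import *
p,Q=pose();print(np.round(p),r.get_obs()["finger_gap"]*93)
delta([500,60,300],grasp())
# place frames
t=np.radians(35+12)  # tool below horizontal
u=np.array([.84,-.54,0]);u/=np.linalg.norm(u)
a=np.cos(t)*u-np.sin(t)*z
P=frame(a,np.cross(u,z)*1.0)  # y_t horizontal
# spatula axis in tool frame
sl=grasp().inv().apply(s);print("spat axis placed",np.round(P.apply(sl),2),np.round(frame(a,-np.cross(u,z)).apply(sl),2))
```

```text
[569. 177. 263.] 47.78797032695296
TCP target [509. 155. 437.] dp [-0.127 -0.058  0.122] ang [-0.002 -0.001 -0.   ]
spat axis placed [ 0.17 -0.11  0.98] [-0.83  0.54 -0.14]
```

Request:
{"api": "move_arm", "payload": {
  "series": [
    {"dp": [0,0,0],"angular": [0,0,0],"grip": -1},
    {"dp": [0,0,0],"angular": [0,0,0],"grip": -1},
    {"dp": [0,0,0],"angular": [0,0,0],"grip": -1},
    {"dp": [0,0,0],"angular": [0,0,0],"grip": -1},
    {"dp": [0,0,0],"angular": [0,0,0],"grip": -1},
    {"dp": [0,0,0],"angular": [0,0,0],"grip": -1}
  ]
}}

```text
time_s: 6.72
eef_pos: [568.9, 177.3, 261.7]
ee_rot: [0.793, 0.721, -1.525]
ft_force: [-0.5, 0.7, -1.0]
finger_gap: 0.17
```

Run:
```python
from h import *
delta([490,20,345],grasp())
```

```text
TCP target [499. 115. 482.] dp [-0.141 -0.064  0.182] ang [-0.001 -0.     0.002]
```

Request:
{"api": "move_arm", "payload": {
  "series": [
    {"dp": [-0.035,0,0.025],"angular": [0,0,0],"grip": -1},
    {"dp": [-0.07,-0.02,0.08],"angular": [0,0,0],"grip": -1},
    {"dp": [-0.11,-0.045,0.135],"angular": [0,0,0],"grip": -1},
    {"dp": [-0.141,-0.064,0.182],"angular": [0,0,0],"grip": -1},
    {"dp": [-0.141,-0.064,0.182],"angular": [0,0,0],"grip": -1},
    {"dp": [-0.141,-0.064,0.182],"angular": [0,0,0],"grip": -1}
  ]
}}

```text
time_s: 7.48
eef_pos: [498.8, 115.4, 482.4]
ee_rot: [0.796, 0.72, -1.523]
ft_force: [0.7, 0.9, -1.4]
finger_gap: 0.166
```

```bash
cat >> h.py <<'E'
def place(lean=12,u=(.84,-.54,0)):
    t=np.radians(35+lean);u=np.array(u)/np.linalg.norm(u)
    return frame(np.cos(t)*u-np.sin(t)*z,np.cross(u,z)),u
SL=grasp().inv().apply(s)
SD=grasp().inv().apply(-s*50+[0,0,-5])-grasp().inv().apply(s*135)  # grasp pt -> butt centre, tool axes
E
python3 - <<'E'
from h import *
o=r.get_obs();print(o["finger_gap"]*93,np.round(o["joint_pos"],2))
P,u=place()
for zb in(150,):
    b=cup-8*u+[0,0,zb];g=b-P.apply(SD);print(b,g);delta(g,P)
r.snapshot("side")
print(r.pinpoint("side","spatula")[:1],proj("side",o["eef_pos"]+R.from_rotvec(o["ee_rot"]).apply([167,0,0]+grasp().inv().apply(-s*50+[0,0,-13]))))
E
```

```text
15.44005671119436 [ 0.32 -0.    1.55 -0.57  1.83  0.34]
[ 457.2705722  -291.67393927  150.        ] [ 485.5095536  -309.82757017  332.00601237]
TCP target [ 390. -248.  454.] dp [ 0.236 -0.074  0.289] ang [2.149 0.825 0.151]
[{'location': [299.1, 139.6], 'confidence': 0.63}] [298.16335984 139.17283402]
```

Run:
```python
from h import *
p0,Q=pose();dp=np.array([236,-74,289.]);an=np.array([2.149,.825,.151])
for f in np.linspace(0,1,8):
    q=Q*R.from_rotvec(an*f);p=p0+Q.apply(dp*min(1,f*1.6));g=p+q.apply([167,0,0])
    print(round(f,2),"tcp",np.round(p),"tooldir",np.round(q.apply([1,0,0]),2),"butt",np.round(g+q.apply(SD)),"tip",np.round(g+q.apply(SL*85)))
```

```text
0.0 tcp [499. 116. 480.] tooldir [-0.06 -0.57 -0.82] butt [ 472. -164.  338.] tip [498. 105. 343.]
0.14 tcp [474.  33. 474.] tooldir [-0.01 -0.48 -0.88] butt [ 415. -221.  297.] tip [499.  33. 339.]
0.29 tcp [449. -50. 467.] tooldir [ 0.07 -0.4  -0.91] butt [ 374. -268.  253.] tip [502. -47. 341.]
0.43 tcp [ 424. -133.  461.] tooldir [ 0.17 -0.34 -0.93] butt [ 349. -310.  212.] tip [ 502. -134.  348.]
0.57 tcp [ 399. -216.  455.] tooldir [ 0.28 -0.3  -0.91] butt [ 341. -351.  176.] tip [ 497. -228.  359.]
0.71 tcp [ 390. -248.  452.] tooldir [ 0.4  -0.29 -0.87] butt [ 363. -343.  154.] tip [ 500. -276.  376.]
0.86 tcp [ 390. -248.  452.] tooldir [ 0.5  -0.32 -0.81] butt [ 406. -312.  145.] tip [ 505. -296.  396.]
1.0 tcp [ 390. -248.  452.] tooldir [ 0.57 -0.37 -0.73] butt [ 456. -291.  148.] tip [ 500. -319.  413.]
```

Request:
{"api": "move_arm", "payload": {
  "series": [
    {"dp": [0.03,-0.01,0.036],"angular": [0.16,0.06,0.01],"grip": -1},
    {"dp": [0.065,-0.02,0.08],"angular": [0.32,0.12,0.02],"grip": -1},
    {"dp": [0.1,-0.03,0.12],"angular": [0.48,0.18,0.03],"grip": -1},
    {"dp": [0.13,-0.04,0.16],"angular": [0.64,0.245,0.045],"grip": -1},
    {"dp": [0.165,-0.05,0.2],"angular": [0.8,0.31,0.055],"grip": -1},
    {"dp": [0.2,-0.062,0.245],"angular": [0.96,0.37,0.065],"grip": -1},
    {"dp": [0.236,-0.074,0.289],"angular": [1.12,0.43,0.08],"grip": -1},
    {"dp": [0.236,-0.074,0.289],"angular": [1.28,0.49,0.09],"grip": -1}
  ]
}}

```text
time_s: 8.57
eef_pos: [387.8, -251.4, 450.9]
ee_rot: [2.163, -0.083, -1.641]
ft_force: [-0.8, 1.0, -0.6]
finger_gap: 0.167
```

Run:
```python
from h import *
o=r.get_obs();print(o["finger_gap"]*93,np.round(o["joint_pos"],2))
P,u=place();b=cup-8*u+[0,0,150];delta(b-P.apply(SD),P)
```

```text
15.522133103011246 [-0.67 -0.5   1.99 -0.05  1.22  0.65]
TCP target [ 390. -248.  454.] dp [-0.003 -0.001 -0.003] ang [0.859 0.34  0.057]
```

Request:
{"api": "move_arm", "payload": {
  "series": [
    {"dp": [0,0,0],"angular": [0.16,0.065,0.01],"grip": -1},
    {"dp": [0,0,0],"angular": [0.32,0.13,0.02],"grip": -1},
    {"dp": [0,0,0],"angular": [0.48,0.19,0.03],"grip": -1},
    {"dp": [-0.003,0,-0.003],"angular": [0.64,0.25,0.04],"grip": -1},
    {"dp": [-0.003,0,-0.003],"angular": [0.8,0.31,0.05],"grip": -1},
    {"dp": [-0.003,0,-0.003],"angular": [0.86,0.34,0.057],"grip": -1},
    {"dp": [-0.003,0,-0.003],"angular": [0.86,0.34,0.057],"grip": -1},
    {"dp": [-0.003,0,-0.003],"angular": [0.86,0.34,0.057],"grip": -1}
  ]
}}

```text
time_s: 9.57
eef_pos: [391.6, -246.0, 456.1]
ee_rot: [-2.592, 0.746, 1.128]
ft_force: [-1.3, 0.2, -0.2]
finger_gap: 0.167
```

Run:
```python
from h import *
o=r.get_obs();p,Q=pose();print(o["finger_gap"]*93,np.round(o["joint_pos"],2),np.round(p))
g=p+Q.apply([167,0,0]);b=g+Q.apply(SD);print("butt",np.round(b),"axis",np.round(Q.apply(SL),2))
A=[]
for c in("side","top"):
    im=r.snapshot(c);A.append(im)
    for n in("spatula_butt","spatula"):
      d=r.pinpoint(c,n)[:1];print(c,n,d,np.round(proj(c,b if n!="spatula" else g+Q.apply(grasp().inv().apply(-s*50-13*z)))))
    cp=proj(c,cup+[0,0,110]);print("cup rim proj",cp)
cv2.imwrite("pics/hov.png",np.hstack([cv2.resize(A[0][170:470,280:560],None,fx=1.4,fy=1.4),cv2.resize(A[1][110:410,370:630],None,fx=1.4,fy=1.4)]))
P,u=place()
for zb in(60,10):delta(cup-8*u+[0,0,zb]-P.apply(SD),P)
```

```text
15.515343326605917 [-0.71 -0.67  2.15  0.13  0.92  1.38] [ 392. -246.  456.]
butt [ 459. -289.  152.] axis [ 0.18 -0.11  0.98]
side spatula_butt [{'location': [391.0, 275.8], 'confidence': 0.71}] [389. 276.]
side spatula [{'location': [414.4, 211.2], 'confidence': 0.74}] [415. 211.]
cup rim proj [392.44736841 294.43635071]
top spatula_butt [{'location': [474.8, 259.8], 'confidence': 0.8}] [474. 261.]
top spatula [{'location': [515.2, 235.4], 'confidence': 0.85}] [515. 236.]
cup rim proj [470.95706138 259.42623429]
TCP target [ 390. -248.  364.] dp [0.068 0.003 0.064] ang [ 0.01  -0.003  0.006]
TCP target [ 390. -248.  314.] dp [0.104 0.002 0.098] ang [ 0.01  -0.003  0.006]
```

View pics/hov.png

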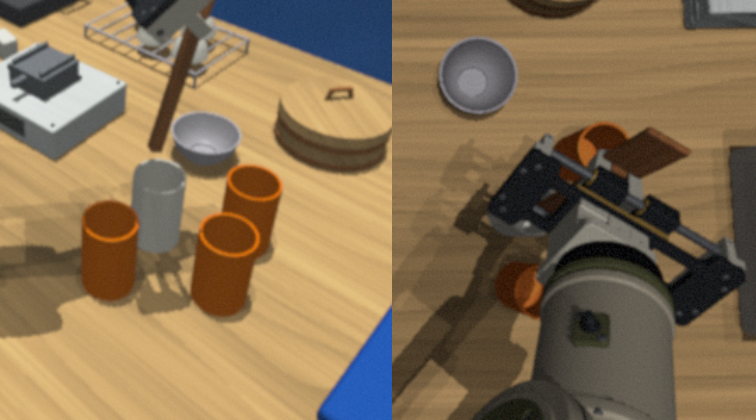

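The handle end hangs over the white cup: butt at side (391,276), rim at (393,296), and the networks agree with kinematics. Now I'll lower it.

Request:
{"api": "move_arm", "payload": {
  "series": [
    {"dp": [0.02,0,0.019],"angular": [0.01,-0.003,0.006],"grip": -1},
    {"dp": [0.04,0.001,0.037],"angular": [0.01,-0.003,0.006],"grip": -1},
    {"dp": [0.06,0.002,0.056],"angular": [0.01,-0.003,0.006],"grip": -1},
    {"dp": [0.08,0.002,0.075],"angular": [0.01,-0.003,0.006],"grip": -1},
    {"dp": [0.092,0.002,0.087],"angular": [0.01,-0.003,0.006],"grip": -1},
    {"dp": [0.1,0.002,0.094],"angular": [0.01,-0.003,0.006],"grip": -1},
    {"dp": [0.1,0.002,0.094],"angular": [0.01,-0.003,0.006],"grip": -1}
  ]
}}

```text
time_s: 10.75
eef_pos: [390.1, -247.9, 320.0]
ee_rot: [-2.582, 0.759, 1.123]
ft_force: [-0.7, 0.4, -1.1]
finger_gap: 0.167
```

Run:
```python
from h import *
o=r.get_obs();p,Q=pose();print(o["finger_gap"]*93,np.round(o["ft_force"],1))
g=p+Q.apply([167,0,0]);b=g+Q.apply(SD);print("butt",np.round(b),"axis",np.round(Q.apply(SL),2))
print("up in tool",Q.inv().apply(z),"back",Q.inv().apply(-np.array([.84,-.54,0])))
```

```text
15.538188145341467 [-0.7  0.4 -1.1]
butt [ 458. -291.   16.] axis [ 0.18 -0.11  0.98]
up in tool [-0.7316851  -0.00005003 -0.68164281] back [-0.68068769  0.00071112  0.73065981]
```

Request:
{"api": "move_arm", "payload": {
  "series": [
    {"dp": [0,0,0],"angular": [0,0,0],"grip": -0.4},
    {"dp": [0,0,0],"angular": [0,0,0],"grip": 1},
    {"dp": [0,0,0],"angular": [0,0,0],"grip": 1},
    {"dp": [0,0,0],"angular": [0,0,0],"grip": 1},
    {"dp": [0,0,0],"angular": [0,0,0],"grip": 1},
    {"dp": [0,0,0],"angular": [0,0,0],"grip": 1},
    {"dp": [0,0,0],"angular": [0,0,0],"grip": 1},
    {"dp": [0,0,0],"angular": [0,0,0],"grip": 1}
  ]
}}

```text
time_s: 11.75
eef_pos: [390.1, -247.9, 320.3]
ee_rot: [-2.582, 0.759, 1.122]
ft_force: [-0.2, -0.4, 0.3]
finger_gap: 0.973
```

Request:
{"api": "move_arm", "payload": {
  "series": [
    {"dp": [-0.02,0,0],"angular": [0,0,0],"grip": 1},
    {"dp": [-0.05,0,0],"angular": [0,0,0],"grip": 1},
    {"dp": [-0.09,0,0],"angular": [0,0,0],"grip": 1},
    {"dp": [-0.13,0,0],"angular": [0,0,0],"grip": 1},
    {"dp": [-0.13,0,0],"angular": [0,0,0],"grip": 1}
  ]
}}

```text
time_s: 12.38
eef_pos: [340.0, -215.4, 421.3]
ee_rot: [-2.571, 0.757, 1.141]
ft_force: [-0.4, -0.5, 0.5]
finger_gap: 0.995
```

Run:
```python
from h import *
o=r.get_obs();p,Q=pose();print(o["finger_gap"]*93,np.round(p),np.round(o["joint_pos"],2))
im=r.snapshot("side");im2=r.snapshot("top")
cv2.imwrite("pics/rel.png",np.hstack([cv2.resize(im[120:470,230:560],None,fx=1.2,fy=1.2),cv2.resize(im2[110:460,330:630],None,fx=1.2,fy=1.2)]))
```

```text
92.5490811312717 [ 340. -215.  421.] [-0.75 -0.89  2.33  0.14  0.98  1.36]
```

View pics/rel.png

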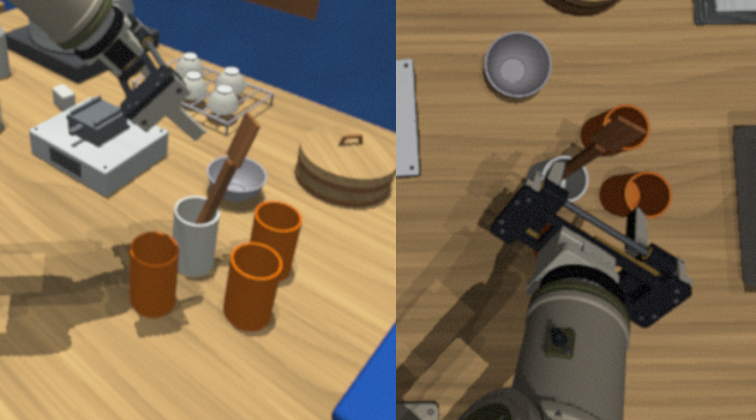

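The spatula stands in the white cup (rel picture: rim (195,210), blade up at (245,130)) and the cup is upright. On to the guard tab: up and away from the blade first, then hover.

```bash
cat >> h.py <<'E'
B=np.array([568,30,0.]);yaw=.042
def W(x,y,zz,B=None,yw=None):
    B=globals()["B"] if B is None else B;yw=yaw if yw is None else yw
    return B+[np.cos(yw)*x-np.sin(yw)*y,np.sin(yw)*x+np.cos(yw)*y,zz]
def tool(phi):
    f=np.radians(phi);bx=np.array([np.cos(yaw),np.sin(yaw),0]);by=np.array([-np.sin(yaw),np.cos(yaw),0])
    return frame(np.cos(f)*bx-np.sin(f)*z,-by)
def tab(th):return W(45-110*np.cos(th)+30*np.sin(th),0,60+110*np.sin(th)+30*np.cos(th))
E
python3 - <<'E'
from h import *
p,Q=pose()
delta(p+[0,0,70],Q,False)
T=tool(75);delta(tab(0)-100*T.as_matrix()[:,0],T)
E
```

```text
TCP target [ 340. -215.  488.] dp [-0.052  0.    -0.047] ang [0. 0. 0.]
TCP target [434.  24. 348.] dp [ 0.018 -0.252  0.084] ang [-0.545 -0.455 -0.296]
```

Request:
{"api": "move_arm", "payload": {
  "series": [
    {"dp": [-0.045,0,-0.04],"angular": [0,0,0],"grip": 1},
    {"dp": [-0.052,-0.03,-0.045],"angular": [0,0,0],"grip": 1},
    {"dp": [-0.04,-0.08,-0.02],"angular": [-0.1,-0.08,-0.05],"grip": 1},
    {"dp": [-0.02,-0.14,0.02],"angular": [-0.25,-0.2,-0.13],"grip": 1},
    {"dp": [0,-0.2,0.06],"angular": [-0.4,-0.33,-0.22],"grip": 1},
    {"dp": [0.018,-0.252,0.084],"angular": [-0.545,-0.455,-0.296],"grip": 1},
    {"dp": [0.018,-0.252,0.084],"angular": [-0.545,-0.455,-0.296],"grip": 1},
    {"dp": [0.018,-0.252,0.084],"angular": [-0.545,-0.455,-0.296],"grip": 1}
  ]
}}

```text
time_s: 13.48
eef_pos: [433.2, 25.2, 345.7]
ee_rot: [2.466, 0.056, -1.903]
ft_force: [0.0, -1.5, -0.6]
finger_gap: 1.001
```

Run:
```python
from h import *
o=r.get_obs();p,Q=pose();print(np.round(p),np.round(o["joint_pos"],2))
im=r.snapshot("wrist");cv2.imwrite("pics/w3.png",im)
for n,P in(("control_box",W(0,0,0)),("guard_hinge",W(45,0,60)),("guard_tab",tab(0))):
    for d in r.pinpoint("wrist",n)[:1]:print(n,np.round(d["location"]),round(d["confidence"],2),np.round(atz("wrist",d["location"],P[2])),"model",np.round(P),np.round(proj("wrist",P)))
for c in((-95,-110),(-95,110),(95,110),(95,-110)):print(c,np.round(proj("wrist",W(*c,60))))
T=tool(80);delta(tab(0),T)
```

```text
[433.  25. 346.] [-0.07 -0.45  2.13  0.03  1.21  1.44]
control_box [319. 173.] 0.71 [569.  29.   0.] model [568.  30.   0.] [318. 174.]
guard_hinge [598.  93.] 0.36 [ 636. -203.   60.] model [613.  32.  60.] [317. 109.]
guard_tab [321. 241.] 0.65 [504.  24.  90.] model [503.  27.  90.] [317. 242.]
(-95, -110) [446. 276.]
(-95, 110) [188. 276.]
(95, 110) [185.  50.]
(95, -110) [448.  49.]
TCP target [474.  26. 254.] dp [ 0.102 -0.001 -0.015] ang [-0.001 -0.089 -0.   ]
```

View pics/w3.png

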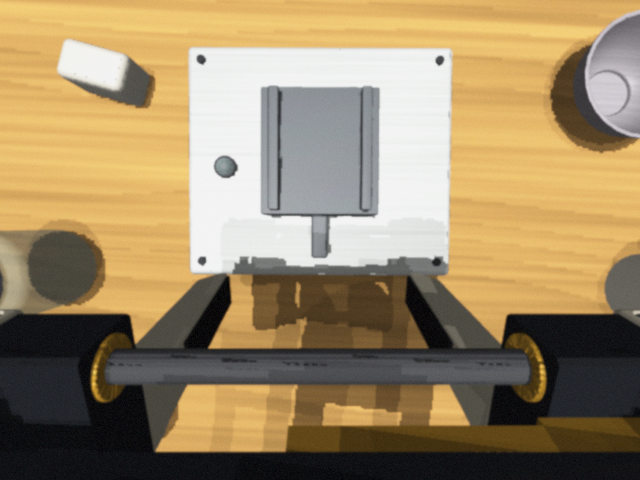

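Box corners at (190,48), (452,48), (192,273) and (448,273), tab centre at column 320, pilot lamp at (225,166) on the +y side. I'm shifting the box model by about (+1,-2.5) mm, then going down on the tab.

```bash
sed -i 's/^B=.*/B=np.array([569,27.5,0.]);yaw=.037/' h.py
python3 - <<'E'
from h import *
print(tab(0));delta(tab(0),tool(80))
for c in((-95,-110),(-95,110),(95,110),(95,-110)):print(c,np.round(proj("wrist",W(*c,60))))
E
```

```text
[504.04448742  25.0955487   90.        ]
TCP target [475.  24. 254.] dp [ 0.102  0.001 -0.015] ang [ 0.003 -0.089  0.001]
(-95, -110) [449. 275.]
(-95, 110) [190. 275.]
(95, 110) [189.  48.]
(95, -110) [452.  49.]
```

Request:
{"api": "move_arm", "payload": {
  "series": [
    {"dp": [0.04,0,-0.006],"angular": [0,-0.089,0],"grip": 0.2},
    {"dp": [0.085,0.001,-0.013],"angular": [0,-0.089,0],"grip": 0},
    {"dp": [0.102,0.001,-0.015],"angular": [0,-0.089,0],"grip": -0.4},
    {"dp": [0.102,0.001,-0.015],"angular": [0,-0.089,0],"grip": -1},
    {"dp": [0.102,0.001,-0.015],"angular": [0,-0.089,0],"grip": -1},
    {"dp": [0.102,0.001,-0.015],"angular": [0,-0.089,0],"grip": -1},
    {"dp": [0.102,0.001,-0.015],"angular": [0,-0.089,0],"grip": -1},
    {"dp": [0.102,0.001,-0.015],"angular": [0,-0.089,0],"grip": -1}
  ],
  "force": 15
}}

```text
time_s: 14.68
eef_pos: [474.6, 25.0, 254.3]
ee_rot: [2.384, 0.051, -2.004]
ft_force: [-0.7, 0.2, 0.8]
finger_gap: 0.186
```

Request:
{"api": "move_arm", "payload": {
  "series": [
    {"dp": [0,0,0],"angular": [0,0,0],"grip": -1},
    {"dp": [0,0,0],"angular": [0,0,0],"grip": -1},
    {"dp": [0,0,0],"angular": [0,0,0],"grip": -1},
    {"dp": [0,0,0],"angular": [0,0,0],"grip": -1}
  ]
}}

```text
time_s: 15.18
eef_pos: [474.5, 25.9, 254.1]
ee_rot: [2.385, 0.054, -2.005]
ft_force: [-1.2, 7.5, 2.9]
finger_gap: 0.129
```

Run:
```python
from h import *
o=r.get_obs();p,Q=pose();print(o["finger_gap"]*93,np.round(o["ft_force"],1),np.round(p+Q.apply([167,0,0]),1))
# arc increments relative to now, in tool axes
R0=tool(80);g0=tab(0)-167*R0.as_matrix()[:,0]
for th,phi in zip(np.linspace(.12,1.68,14),np.linspace(78,42,14)):
    T=tool(phi);d=tab(th)-167*T.as_matrix()[:,0]-g0
    print(round(th,2),np.round(R0.inv().apply(d)/1000,3).tolist(),np.round((R0.inv()*T).as_rotvec(),3).tolist())
```

```text
11.97449043392074 [-1.2  7.5  2.9] [503.2  27.6  89.6]
0.12 [-0.012, -0.0, -0.001] [0.0, 0.035, -0.0]
0.24 [-0.023, 0.0, -0.001] [0.0, 0.083, -0.0]
0.36 [-0.032, 0.0, -0.002] [0.0, 0.132, -0.0]
0.48 [-0.039, -0.0, -0.004] [0.0, 0.18, 0.0]
0.6 [-0.045, 0.0, -0.008] [0.0, 0.228, -0.0]
0.72 [-0.05, 0.0, -0.012] [0.0, 0.277, 0.0]
0.84 [-0.052, 0.0, -0.017] [0.0, 0.325, -0.0]
0.96 [-0.052, 0.0, -0.023] [0.0, 0.373, -0.0]
1.08 [-0.051, 0.0, -0.029] [0.0, 0.422, -0.0]
1.2 [-0.047, 0.0, -0.035] [0.0, 0.47, -0.0]
1.32 [-0.041, 0.0, -0.042] [0.0, 0.518, -0.0]
1.44 [-0.034, 0.0, -0.048] [0.0, 0.567, 0.0]
1.56 [-0.024, -0.0, -0.054] [0.0, 0.615, -0.0]
1.68 [-0.013, 0.0, -0.06] [0.0, 0.663, -0.0]
```

Request:
{"api": "move_arm", "payload": {
  "series": [
    {"dp": [-0.012,-0.001,-0.001],"angular": [0,0.035,0],"grip": -1},
    {"dp": [-0.023,-0.002,-0.001],"angular": [0,0.083,0],"grip": -1},
    {"dp": [-0.032,-0.002,-0.002],"angular": [0,0.132,0],"grip": -1},
    {"dp": [-0.039,-0.002,-0.004],"angular": [0,0.18,0],"grip": -1},
    {"dp": [-0.045,-0.002,-0.008],"angular": [0,0.228,0],"grip": -1},
    {"dp": [-0.05,-0.002,-0.012],"angular": [0,0.277,0],"grip": -1},
    {"dp": [-0.052,-0.002,-0.017],"angular": [0,0.325,0],"grip": -1},
    {"dp": [-0.052,-0.002,-0.023],"angular": [0,0.373,0],"grip": -1}
  ]
}}

```text
time_s: 16.18
eef_pos: [487.9, 27.2, 308.5]
ee_rot: [2.719, 0.057, -1.531]
ft_force: [-0.2, -3.0, -4.3]
finger_gap: 0.125
```

Run:
```python
from h import *
o=r.get_obs();p,Q=pose();g=p+Q.apply([167,0,0]);print(o["finger_gap"]*93,np.round(o["ft_force"],1),np.round(g,1),"model",tab(.96))
h=W(45,0,60);d=g-h;print("angle",np.arctan2(d[2],-d[0])-np.arctan2(30,110),np.hypot(d[0],d[2]))
R0=tool(80)*R.from_rotvec([0,.373,0]);g0=tab(.96)-167*R0.as_matrix()[:,0]
for th,phi in zip(np.linspace(1.08,1.80,7),np.linspace(56,38,7)):
    T=tool(phi);e=tab(th)-167*T.as_matrix()[:,0]-g0
    print(round(th,2),np.round(R0.inv().apply(e)/1000,3).tolist(),np.round((R0.inv()*T).as_rotvec(),3).tolist())
```

```text
11.59255738352884 [-0.2 -3.  -4.3] [574.5  30.8 165.7] model [575.48410768  27.74002152 167.3166721 ]
angle 0.9467754630876196 112.83733750164471
1.08 [0.004, 0.0, -0.006] [0.0, 0.046, 0.0]
1.2 [0.009, 0.0, -0.01] [0.0, 0.098, 0.0]
1.32 [0.017, 0.0, -0.013] [0.0, 0.151, 0.0]
1.44 [0.027, 0.0, -0.015] [0.0, 0.203, 0.0]
1.56 [0.038, 0.0, -0.017] [0.0, 0.255, -0.0]
1.68 [0.051, 0.0, -0.017] [0.0, 0.308, -0.0]
1.8 [0.065, 0.0, -0.017] [0.0, 0.36, 0.0]
```

Request:
{"api": "move_arm", "payload": {
  "series": [
    {"dp": [0.004,0,-0.006],"angular": [0,0.046,0],"grip": -1},
    {"dp": [0.009,0,-0.01],"angular": [0,0.098,0],"grip": -1},
    {"dp": [0.017,0,-0.013],"angular": [0,0.151,0],"grip": -1},
    {"dp": [0.027,0,-0.015],"angular": [0,0.203,0],"grip": -1},
    {"dp": [0.038,0,-0.017],"angular": [0,0.255,0],"grip": -1},
    {"dp": [0.051,0,-0.017],"angular": [0,0.308,0],"grip": -1},
    {"dp": [0.065,0,-0.017],"angular": [0,0.36,0],"grip": -1},
    {"dp": [0.065,0,-0.017],"angular": [0,0.36,0],"grip": -1}
  ]
}}

```text
time_s: 17.18
eef_pos: [535.4, 29.1, 259.8]
ee_rot: [2.955, 0.061, -1.027]
ft_force: [-1.7, -6.2, -3.8]
finger_gap: 0.124
```

Request:
{"api": "move_arm", "payload": {
  "series": [
    {"dp": [0,0,0],"angular": [0,0,0],"grip": -0.2},
    {"dp": [0,0,0],"angular": [0,0,0],"grip": -0.2},
    {"dp": [0,0,0],"angular": [0,0,0],"grip": -0.2},
    {"dp": [0,0,0],"angular": [0,0,0],"grip": -0.2},
    {"dp": [-0.03,0,0],"angular": [0,0,0],"grip": -0.2},
    {"dp": [-0.07,0,0],"angular": [0,0,0],"grip": -0.2},
    {"dp": [-0.11,0,0],"angular": [0,0,0],"grip": -0.2},
    {"dp": [-0.11,0,0],"angular": [0,0,0],"grip": -1}
  ]
}}

```text
time_s: 18.18
eef_pos: [449.7, 25.8, 334.7]
ee_rot: [2.96, 0.062, -1.007]
ft_force: [0.8, -0.5, -0.7]
finger_gap: 0.336
```

```bash
sed -i 's/^B=.*/B=np.array([569,29.5,0.]);yaw=.037/' h.py
python3 - <<'E'
from h import *
o=r.get_obs();p,Q=pose();print(o["finger_gap"]*93,np.round(p),np.round(o["joint_pos"],2))
for c in("side","wrist"):
    im=r.snapshot(c);cv2.imwrite(f"pics/{c}5.png",im)
    for n in("switch_tip","guard_tab"):
        m=W(-15,-10,85) if n=="switch_tip" else tab(1.92)
        for d in r.pinpoint(c,n)[:2]:print(c,n,np.round(d["location"],1),round(d["confidence"],2),"model",np.round(proj(c,m),1), np.round(atz(c,d["location"],85),1),m)
a=cv2.imread("pics/side5.png");b=cv2.imread("pics/wrist5.png")
cv2.imwrite("pics/open.png",np.hstack([cv2.resize(a[140:330,210:420],(442,400)),cv2.resize(b[0:400,120:480],(360,400))]))
T=tool(65);f=W(-15,-45,62+16);delta(f-19*T.as_matrix()[:,0]+[0,0,60],T)
E
```

```text
31.20309784682565 [450.  26. 335.] [-0.11 -0.72  2.44  0.24  0.52  1.27]
side switch_tip [310.8 224.8] 0.39 model [310.5 223.1] [549.6  13.   85. ] [554.38018191  18.95197084  85.        ]
side guard_tab [341.2 178.9] 0.63 model [342.1 178.3] [772.9 123.5  85. ] [679.74997421  33.59962001 153.09651257]
wrist switch_tip [331.5 417.7] 0.58 model [333.5 414. ] [551.8  20.4  85. ] [554.38018191  18.95197084  85.        ]
wrist guard_tab [319.2 234.2] 0.58 model [321.  228.2] [722.   36.6  85. ] [679.74997421  33.59962001 153.09651257]
TCP target [477. -19. 307.] dp [0.033 0.046 0.001] ang [ 0.004 -0.465  0.004]
```

View pics/open.png

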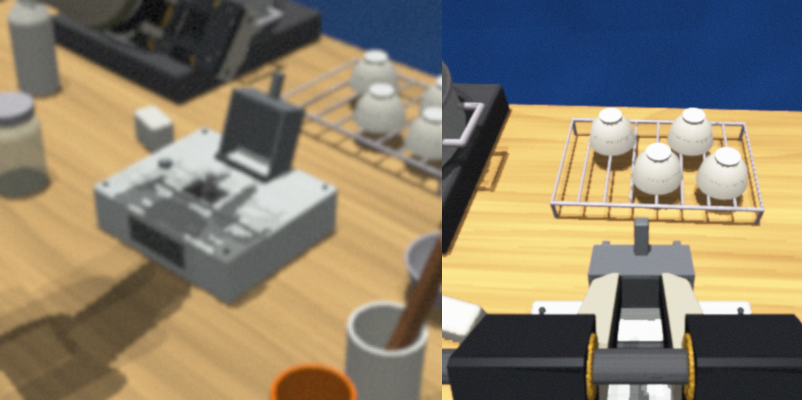

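The guard is fully open against its stop: the tab is seen at (341,179), against (342,178) in the model at 1.92 rad. The switch tip is near (311,225) in the side view, leaning towards -y. I'll bring the closed fingers to its -y side and then push.

Run:
```python
from h import *
T=tool(65);f=W(-15,-50,78)-19*T.as_matrix()[:,0]
delta(f+[0,0,50],T);delta(f,T)
```

```text
TCP target [477. -24. 297.] dp [0.039 0.051 0.009] ang [ 0.004 -0.465  0.004]
TCP target [477. -24. 247.] dp [0.07  0.051 0.048] ang [ 0.004 -0.465  0.004]
```

Request:
{"api": "move_arm", "payload": {
  "series": [
    {"dp": [0.01,0.04,0.0],"angular": [0,-0.155,0],"grip": -1},
    {"dp": [0.03,0.051,0.004],"angular": [0.004,-0.31,0.004],"grip": -1},
    {"dp": [0.039,0.051,0.009],"angular": [0.004,-0.465,0.004],"grip": -1},
    {"dp": [0.039,0.051,0.009],"angular": [0.004,-0.465,0.004],"grip": -1},
    {"dp": [0.055,0.051,0.028],"angular": [0.004,-0.465,0.004],"grip": -1},
    {"dp": [0.07,0.051,0.048],"angular": [0.004,-0.465,0.004],"grip": -1},
    {"dp": [0.07,0.051,0.048],"angular": [0.004,-0.465,0.004],"grip": -1}
  ]
}}

```text
time_s: 19.35
eef_pos: [476.0, -23.4, 246.4]
ee_rot: [2.634, 0.05, -1.676]
ft_force: [0.1, 0.2, 0.2]
finger_gap: 0.005
```

Request:
{"api": "move_arm", "payload": {
  "series": [
    {"dp": [0,-0.005,0],"angular": [0,0,0],"grip": -1},
    {"dp": [0,-0.01,0],"angular": [0,0,0],"grip": -1},
    {"dp": [0,-0.015,0],"angular": [0,0,0],"grip": -1},
    {"dp": [0,-0.02,0],"angular": [0,0,0],"grip": -1},
    {"dp": [0,-0.025,0],"angular": [0,0,0],"grip": -1},
    {"dp": [0,-0.028,0],"angular": [0,0,0],"grip": -1}
  ]
}}

```text
time_s: 20.1
eef_pos: [477.0, 3.9, 250.3]
ee_rot: [2.636, 0.047, -1.669]
ft_force: [-8.5, -6.2, 11.7]
finger_gap: 0.009
```

Run:
```python
from h import *
o=r.get_obs();p,Q=pose();t=p+Q.apply([186,0,0]);d=t-B;print("tip box y",-np.sin(yaw)*d[0]+np.cos(yaw)*d[1],"x",np.cos(yaw)*d[0]+np.sin(yaw)*d[1],"z",t[2],np.round(o["ft_force"],1))
c="side";im=r.snapshot(c);cv2.imwrite("pics/push.png",cv2.resize(im[170:290,240:380],(700,600)))
print([(np.round(k["location"],1),k["confidence"]) for k in r.pinpoint(c,"switch_tip")[:2]],[np.round(proj(c,W(-15,27*np.sin(l),60+27*np.cos(l)))) for l in(-.45,0,.45)])
```

```text
tip box y -22.457757447787973 x -13.324309261262874 z 82.21948241322528 [-8.5 -6.2 11.7]
[(array([307.7, 220.5]), 0.41), (array([424.6, 280.8]), 0.22)] [array([311., 224.]), array([308., 221.]), array([304., 220.])]
```

View pics/push.png

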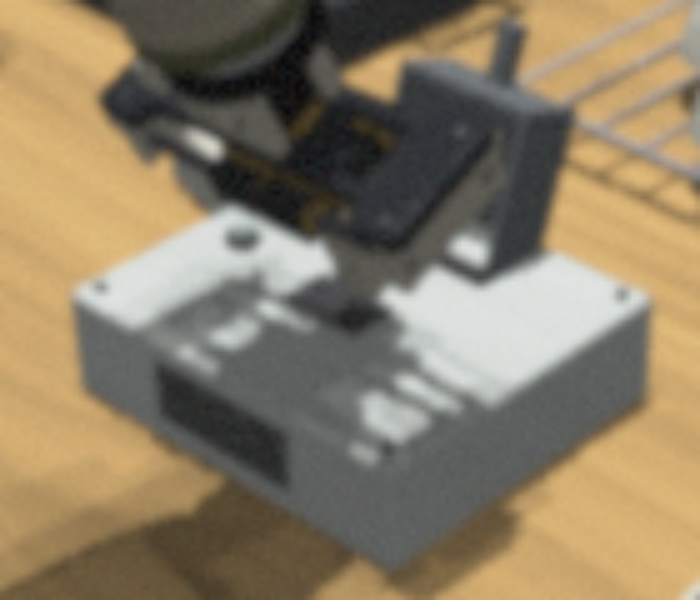

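Request:
{"api": "move_arm", "payload": {
  "series": [
    {"dp": [0,0,0],"angular": [0,0,0],"grip": -1},
    {"dp": [0,0,0],"angular": [0,0,0],"grip": -1}
  ]
}}

```text
time_s: 20.45
eef_pos: [477.0, 3.9, 250.5]
ee_rot: [2.637, 0.048, -1.669]
ft_force: [-7.4, -3.2, 10.7]
finger_gap: 0.004
```

Run:
```python
from h import *
o=r.get_obs();p,Q=pose();t=p+Q.apply([186,0,0]);print(np.round(t,1),np.round(o["ft_force"],1),np.round(o["wrist_torque"],2),np.round(o["joint_pos"],3))
im=r.snapshot("wrist");print([(np.round(k["location"],1),round(k["confidence"],2)) for k in r.pinpoint("wrist","switch_tip")[:2]],[np.round(proj("wrist",W(-15,27*np.sin(l),60+27*np.cos(l)))) for l in(-.45,0,.45)])
cv2.imwrite("pics/w6.png",im)
```

```text
[556.5   6.6  82.3] [-7.4 -3.2 10.7] [-0.35  0.72 -0.11] [-0.127 -0.293  2.215  0.098  0.786  1.353]
[(array([286.7, 293.2]), 0.79)] [array([298., 292.]), array([275., 292.]), array([253., 292.])]
```

The force is steady at about 11 N upward with the fingers lifted 4 mm, and the lever has moved only about 0.2 rad, so the tapered outer finger is riding on the ball. I'll straddle the lever instead and push with the flat inner pad.

Request:
{"api": "move_arm", "payload": {
  "series": [
    {"dp": [-0.02,0.004,-0.01],"angular": [0,0,0],"grip": -1},
    {"dp": [-0.036,0,-0.017],"angular": [0,0,0],"grip": -0.1},
    {"dp": [-0.036,-0.017,-0.017],"angular": [0,0,0],"grip": -0.1},
    {"dp": [-0.036,-0.017,-0.017],"angular": [0,0,0],"grip": -0.1},
    {"dp": [-0.036,-0.017,-0.017],"angular": [0,0,0],"grip": -0.1},
    {"dp": [-0.036,-0.017,-0.017],"angular": [0,0,0],"grip": -0.1}
  ]
}}

```text
time_s: 21.3
eef_pos: [475.8, 20.7, 288.6]
ee_rot: [2.635, 0.048, -1.673]
ft_force: [-0.9, -0.1, 0.1]
finger_gap: 0.439
```

Request:
{"api": "move_arm", "payload": {
  "series": [
    {"dp": [0.018,0,0.009],"angular": [0,0,0],"grip": -0.1},
    {"dp": [0.038,0,0.018],"angular": [0,0,0],"grip": -0.1},
    {"dp": [0.038,0,0.018],"angular": [0,0,0],"grip": -0.1}
  ]
}}

```text
time_s: 21.68
eef_pos: [474.6, 20.8, 244.7]
ee_rot: [2.633, 0.048, -1.678]
ft_force: [0.4, 0.3, -0.7]
finger_gap: 0.45
```

```bash
cat > st.py <<'E'
from h import *
o=r.get_obs();p,Q=pose();t=p+Q.apply([186,0,0]);d=t-B;print("tip box x,y",np.cos(yaw)*d[0]+np.sin(yaw)*d[1],-np.sin(yaw)*d[0]+np.cos(yaw)*d[1],"z",t[2],np.round(o["ft_force"],1),o["finger_gap"]*93)
im=r.snapshot("wrist");print([(np.round(k["location"],1),round(k["confidence"],2)) for k in r.pinpoint("wrist","switch_tip")[:2]],[np.round(proj("wrist",W(-15,27*np.sin(l),60+27*np.cos(l)))) for l in(-.45,0,.45)])
cv2.imwrite("pics/w7.png",im)
E
python3 st.py
```

```text
tip box x,y -16.140504067128774 -5.21612987235593 z 76.05424237596915 [ 0.4  0.3 -0.7] 41.88541496015881
[(array([318. , 290.6]), 0.85), (array([307.8, 192.1]), 0.23)] [array([331., 291.]), array([308., 291.]), array([285., 291.])]
```

Request:
{"api": "move_arm", "payload": {
  "series": [
    {"dp": [0,-0.006,0],"angular": [0,0,0],"grip": -0.1},
    {"dp": [0,-0.012,0],"angular": [0,0,0],"grip": -0.1},
    {"dp": [0,-0.018,0],"angular": [0,0,0],"grip": -0.1},
    {"dp": [0,-0.023,0],"angular": [0,0,0],"grip": -0.1},
    {"dp": [0,-0.026,0],"angular": [0,0,0],"grip": -0.1},
    {"dp": [0,-0.026,0],"angular": [0,0,0],"grip": -0.1}
  ]
}}

```text
time_s: 22.52
eef_pos: [474.9, 47.2, 247.0]
ee_rot: [2.636, 0.049, -1.672]
ft_force: [1.3, -0.2, 0.5]
finger_gap: 0.453
```

```bash
python3 st.py
```

```text
tip box x,y -14.122306743051055 21.214736716344472 z 78.76542041355634 [ 1.3 -0.2  0.5] 42.167435112964675
[(array([345.3, 298.1]), 0.83)] [array([382., 290.]), array([360., 290.]), array([337., 290.])]
```

Request:
{"api": "move_arm", "payload": {
  "series": [
    {"dp": [0,-0.002,0],"angular": [0,0,0],"grip": -0.1},
    {"dp": [0,-0.004,0],"angular": [0,0,0],"grip": -0.1},
    {"dp": [0,-0.004,0],"angular": [0,0,0],"grip": -0.1}
  ]
}}

```text
time_s: 23.0
eef_pos: [474.5, 51.0, 246.7]
ee_rot: [2.635, 0.048, -1.673]
ft_force: [-0.2, -2.3, -0.1]
finger_gap: 0.449
```

```bash
python3 st.py
```

```text
tip box x,y -14.419670959029506 24.94297107841237 z 78.38471429611269 [-0.2 -2.3 -0.1] 41.782885822751375
[(array([341.8, 293.5]), 0.62)] [array([390., 290.]), array([368., 290.]), array([344., 290.])]
```

Request:
{"api": "move_arm", "payload": {
  "series": [
    {"dp": [0,-0.002,0],"angular": [0,0,0],"grip": -0.1},
    {"dp": [0,-0.003,0],"angular": [0,0,0],"grip": -0.1},
    {"dp": [0,-0.003,0],"angular": [0,0,0],"grip": -0.1}
  ]
}}

```text
time_s: 23.48
eef_pos: [474.5, 53.1, 246.7]
ee_rot: [2.634, 0.046, -1.672]
ft_force: [-0.0, -10.6, -1.0]
finger_gap: 0.453
```

```bash
python3 st.py
```

```text
tip box x,y -14.395308003621613 26.581488401357113 z 78.3567583632717 [ -0.  -10.6  -1. ] 42.0933543634049
[(array([345.1, 291.7]), 0.7), (array([352.2, 276.3]), 0.64)] [array([393., 290.]), array([371., 290.]), array([347., 290.])]
```

The lever is at its stop: about 10.6 N of reaction, and the tip is seen at the 0.45 rad lean towards the lamp. Next I back off, rise, and hover behind the open tab.

Run:
```python
from h import *
p,Q=pose();delta(p+[0,-12,0],Q,False);delta(p+[0,-12,75],Q,False)
T=tool(38);delta(tab(1.92)-100*T.as_matrix()[:,0],T)
```

```text
TCP target [474.  41. 247.] dp [-0.     0.012  0.   ] ang [0. 0. 0.]
TCP target [474.  41. 322.] dp [-0.068  0.012 -0.032] ang [0. 0. 0.]
TCP target [469.  26. 317.] dp [-0.067  0.027 -0.025] ang [ 0.001  0.468 -0.002]
```

Request:
{"api": "move_arm", "payload": {
  "series": [
    {"dp": [0,0.012,0],"angular": [0,0,0],"grip": -0.1},
    {"dp": [-0.03,0.012,-0.014],"angular": [0,0,0],"grip": -0.1},
    {"dp": [-0.068,0.012,-0.032],"angular": [0,0,0],"grip": -0.1},
    {"dp": [-0.068,0.02,-0.03],"angular": [0,0.15,0],"grip": -0.1},
    {"dp": [-0.067,0.027,-0.027],"angular": [0,0.31,0],"grip": -0.1},
    {"dp": [-0.067,0.027,-0.025],"angular": [0,0.468,0],"grip": -0.1},
    {"dp": [-0.067,0.027,-0.025],"angular": [0,0.468,0],"grip": -0.1},
    {"dp": [-0.067,0.027,-0.025],"angular": [0,0.468,0],"grip": -0.1}
  ]
}}

```text
time_s: 24.58
eef_pos: [469.7, 27.0, 318.6]
ee_rot: [2.958, 0.055, -1.022]
ft_force: [-0.9, -0.5, 0.3]
finger_gap: 0.449
```

Run:
```python
from h import *
p,Q=pose();print(np.round(p))
for c in("side","wrist"):
    im=r.snapshot(c);cv2.imwrite(f"pics/{c}8.png",im)
    for n in("switch_tip","guard_tab"):
        m=W(-15,11.7,84.3) if n=="switch_tip" else tab(1.92)
        for d in r.pinpoint(c,n)[:1]:print(c,n,np.round(d["location"],1),round(d["confidence"],2),"model",np.round(proj(c,m),1))
T=tool(38);delta(tab(1.92),T)
```

```text
[470.  27. 319.]
side switch_tip [303.1 220.8] 0.51 model [304.1 220.1]
side guard_tab [341.5 176.9] 0.84 model [342.1 178.3]
wrist guard_tab [318.2 247.6] 0.72 model [319.6 243.9]
TCP target [548.  29. 256.] dp [0.1   0.001 0.001] ang [ 0. -0.  0.]
```

Request:
{"api": "move_arm", "payload": {
  "series": [
    {"dp": [0.05,0,0],"angular": [0,0,0],"grip": -0.1},
    {"dp": [0.09,0,0.001],"angular": [0,0,0],"grip": -0.1},
    {"dp": [0.1,0,0.001],"angular": [0,0,0],"grip": -0.1},
    {"dp": [0.1,0,0.001],"angular": [0,0,0],"grip": -1},
    {"dp": [0.1,0,0.001],"angular": [0,0,0],"grip": -1},
    {"dp": [0.1,0,0.001],"angular": [0,0,0],"grip": -1},
    {"dp": [0.1,0,0.001],"angular": [0,0,0],"grip": -1},
    {"dp": [0.1,0,0.001],"angular": [0,0,0],"grip": -1}
  ],
  "force": 15
}}

```text
time_s: 25.88
eef_pos: [547.9, 29.9, 256.9]
ee_rot: [2.96, 0.055, -1.015]
ft_force: [-5.1, 2.9, 5.1]
finger_gap: 0.126
```

```bash
cat > arc.py <<'E'
from h import *
import sys
t0,f0,t1,f1,n=map(float,sys.argv[1:])
o=r.get_obs();p,Q=pose();g=p+Q.apply([167,0,0]);print(o["finger_gap"]*93,np.round(o["ft_force"],1),np.round(g,1),"model",np.round(tab(t0),1))
h=W(45,0,60);d=g-h;print("angle",np.arctan2(d[2],-d[0])-np.arctan2(30,110),np.hypot(d[0],d[2]))
R0=tool(f0);g0=tab(t0)-167*R0.as_matrix()[:,0]
for th,phi in list(zip(np.linspace(t0,t1,int(n)+1),np.linspace(f0,f1,int(n)+1)))[1:]:
    T=tool(phi);e=tab(th)-167*T.as_matrix()[:,0]-g0
    print(round(th,2),np.round(R0.inv().apply(e)/1000,3).tolist(),np.round((R0.inv()*T).as_rotvec(),3).tolist())
E
python3 arc.py 1.92 38 .84 58 8
```

```text
11.736220468408618 [-5.1  2.9  5.1] [679.7  34.8 154.4] model [679.7  33.6 153.1]
angle 1.9126904005073926 114.97559745266001
1.78 [-0.015, 0.0, -0.006] [0.0, -0.044, -0.0]
1.65 [-0.03, 0.0, -0.009] [0.0, -0.087, -0.0]
1.52 [-0.043, 0.0, -0.01] [0.0, -0.131, 0.0]
1.38 [-0.055, 0.0, -0.01] [0.0, -0.175, -0.0]
1.24 [-0.066, 0.0, -0.008] [0.0, -0.218, -0.0]
1.11 [-0.075, 0.0, -0.004] [0.0, -0.262, 0.0]
0.97 [-0.082, 0.0, 0.001] [0.0, -0.305, -0.0]
0.84 [-0.087, 0.0, 0.008] [0.0, -0.349, -0.0]
```

Request:
{"api": "move_arm", "payload": {
  "series": [
    {"dp": [-0.016,0,-0.006],"angular": [0,-0.044,0],"grip": -1},
    {"dp": [-0.03,0,-0.009],"angular": [0,-0.087,0],"grip": -1},
    {"dp": [-0.043,0,-0.01],"angular": [0,-0.131,0],"grip": -1},
    {"dp": [-0.055,0,-0.01],"angular": [0,-0.175,0],"grip": -1},
    {"dp": [-0.066,0,-0.008],"angular": [0,-0.218,0],"grip": -1},
    {"dp": [-0.075,0,-0.004],"angular": [0,-0.262,0],"grip": -1},
    {"dp": [-0.082,0,0.001],"angular": [0,-0.305,0],"grip": -1},
    {"dp": [-0.087,0,0.008],"angular": [0,-0.349,0],"grip": -1}
  ],
  "force": 20
}}

```text
time_s: 26.88
eef_pos: [474.7, 27.0, 304.7]
ee_rot: [2.734, 0.05, -1.51]
ft_force: [1.6, 2.4, 2.4]
finger_gap: 0.126
```

```bash
python3 arc.py .84 58 0 80 8
```

```text
11.75137087374253 [1.6 2.4 2.4] [563.6  30.2 163.4] model [562.9  29.3 161.9]
angle 0.8512440142264633 115.00027705076738
0.74 [-0.0, -0.0, 0.004] [0.0, -0.048, 0.0]
0.63 [0.001, -0.0, 0.008] [0.0, -0.096, -0.0]
0.52 [0.004, -0.0, 0.012] [-0.0, -0.144, 0.0]
0.42 [0.009, -0.0, 0.015] [0.0, -0.192, 0.0]
0.31 [0.015, -0.0, 0.019] [-0.0, -0.24, -0.0]
0.21 [0.022, 0.0, 0.021] [0.0, -0.288, 0.0]
0.1 [0.031, -0.0, 0.024] [0.0, -0.336, 0.0]
0.0 [0.042, -0.0, 0.026] [-0.0, -0.384, 0.0]
```

Request:
{"api": "move_arm", "payload": {
  "series": [
    {"dp": [0,0,0.004],"angular": [0,-0.048,0],"grip": -1},
    {"dp": [0.001,0,0.008],"angular": [0,-0.096,0],"grip": -1},
    {"dp": [0.004,0,0.012],"angular": [0,-0.144,0],"grip": -1},
    {"dp": [0.009,0,0.015],"angular": [0,-0.192,0],"grip": -1},
    {"dp": [0.015,0,0.019],"angular": [0,-0.24,0],"grip": -1},
    {"dp": [0.022,0,0.021],"angular": [0,-0.288,0],"grip": -1},
    {"dp": [0.031,0,0.024],"angular": [0,-0.336,0],"grip": -1},
    {"dp": [0.042,0,0.026],"angular": [0,-0.384,0],"grip": -1}
  ]
}}

```text
time_s: 27.88
eef_pos: [477.7, 26.9, 258.7]
ee_rot: [2.399, 0.043, -1.991]
ft_force: [-1.1, 2.9, 28.6]
finger_gap: 0.13
```

Request:
{"api": "move_arm", "payload": {
  "series": [
    {"dp": [0.001,0,0],"angular": [0,0,0],"grip": -1},
    {"dp": [0.001,0,0],"angular": [0,0,0],"grip": -1}
  ]
}}

```text
time_s: 28.12
eef_pos: [477.6, 27.0, 257.5]
ee_rot: [2.399, 0.044, -1.991]
ft_force: [-3.2, 2.3, 23.9]
finger_gap: 0.124
```

```bash
python3 arc.py 0 80 0 80 1
```

```text
11.561810868045688 [-3.2  2.3 23.9] [508.3  28.   93.4] model [504.   27.1  90. ]
angle 0.03968954923224538 110.83616604137319
0.0 [0.0, 0.0, 0.0] [0.0, 0.0, 0.0]
```

Down force is about 24 N, so the guard is on its seat: worst-case angle 0.04, below any slam. Releasing.

Request:
{"api": "move_arm", "payload": {
  "series": [
    {"dp": [0,0,0],"angular": [0,0,0],"grip": -0.1},
    {"dp": [0,0,0],"angular": [0,0,0],"grip": -0.1},
    {"dp": [0,0,0],"angular": [0,0,0],"grip": -0.1},
    {"dp": [0,0,0],"angular": [0,0,0],"grip": -0.1},
    {"dp": [-0.03,0,0],"angular": [0,0,0],"grip": -0.1},
    {"dp": [-0.07,0,0],"angular": [0,0,0],"grip": -0.1},
    {"dp": [-0.12,0,0],"angular": [0,0,0],"grip": -0.1},
    {"dp": [-0.12,0,0],"angular": [0,0,0],"grip": -0.1}
  ]
}}

```text
time_s: 29.12
eef_pos: [454.8, 26.1, 375.6]
ee_rot: [2.397, 0.043, -1.993]
ft_force: [0.6, 0.1, 0.3]
finger_gap: 0.45
```

Run:
```python
from h import *
o=r.get_obs();print(np.round(o["ft_force"],1),o["finger_gap"]*93)
A={}
for c in("side","wrist"):
    A[c]=r.snapshot(c)
    for d in r.pinpoint(c,"guard_tab")[:1]:print(c,np.round(d["location"],1),round(d["confidence"],2),"shut",np.round(proj(c,tab(0)),1),".1",np.round(proj(c,tab(.1)),1))
    print(c,[np.round(d["location"],1) for d in r.pinpoint(c,"cup")[:1]+r.pinpoint(c,"spatula")[:1]])
cv2.imwrite("pics/end.png",np.hstack([cv2.resize(A["side"][130:410,200:520],(457,400)),cv2.resize(A["wrist"][0:320,160:480],(340,340))[:400].copy() if 0 else cv2.resize(A["wrist"][0:400,150:490],(340,400))]))
```

```text
[0.6 0.1 0.3] 41.83186056508711
side [293.1 229.3] 0.75 shut [292.5 228.4] .1 [293.4 223.9]
side [array([388.9, 336.1]), array([413.4, 279.7])]
wrist [319.2 239.7] 0.76 shut [319.6 234. ] .1 [319.6 230.9]
wrist [array([616.1, 274.5])]
```

View pics/end.png

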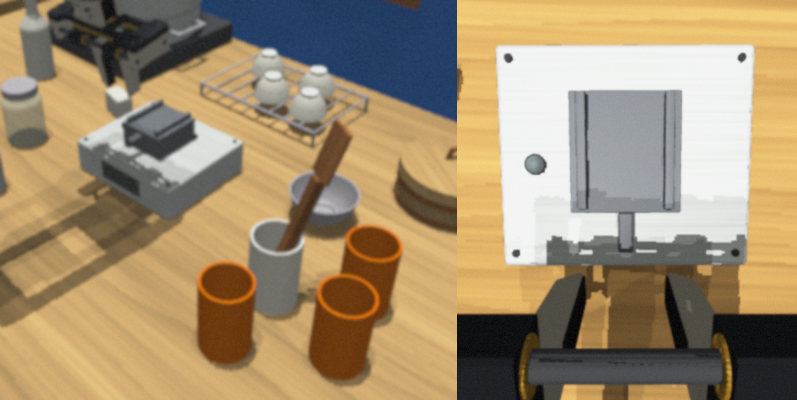

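The guard is shut: tab at side (293,229), against (292.5,228.4) in the model. The spatula stands in the upright white cup (crop rim (276,240), blade at (340,140)), and the gripper is clear.

```bash
python3 -c "
from workcell import r
print(r.close_job())"
```

```text
the job is handed in; nothing more can be done
None
```

The job was handed in at about 29.5 s of the 72 s. The hand-in gives no verdict, so what follows is from my own last checks.

- **Spatula:** it stands handle down in the white cup, leaning on the rim. The cup is upright and the orange look-alikes were left alone.
- **Guard:** I opened it to its stop, then lowered it while holding the tab. At the end the network put the tab within about 1 px of the shut position in the side view. In the wrist view it read about 6 px off, in the direction away from open.
- **Switch:** I pushed it until it met its stop, with about 10.6 N of reaction. With the guard still open, the side view then put the tip within about 1 px of the fully flipped position. It cannot be seen again under the shut guard.
- **Bystanders:** the arm did not go near the jar, timer or bowl. I did not measure how far they might have moved.

Two things did not go cleanly:
- **First push on the switch:** with the fingers closed, they rode up on the lever's ball with about 11 N upward. I stopped, straddled the lever and pushed with the inner face of one finger instead.
- **Guard seating:** pressing it shut read about 24 N, with the tab apparently slipping a few millimetres in the grip. The estimate there was at most 0.04 rad open, inside the 0.06 limit.

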